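Swap the calibration tile for the filter-glass block and hold it in the stage corner

TASK

Clear the white calibration tile off the measuring stage and stand it on edge, fully down, in either free slot of the blue rack. Then set the amber filter-glass block upright on the stage deck and press it squarely into the corner against both yellow sprung bars, so that each bar is pushed back by more than half of its travel, and finish there, still holding it pressed against both bars. Leave the beaker, the bottle and the grey tile in the rack where they are.

Things in the scene. Friction and masses are not known exactly. Their poses are not given: they have to be found in the camera images.
- stage: measuring stage, fixed: dark steel deck 160 x 160 mm, 12 mm thick, lying on the bench (its top is 12 mm above the bench). Origin: centre of its underside. Its z is up. Two yellow sprung bars stand on it, one on its +x side (far bar, lengthwise along the stage's y) and one on its +y side (left bar, lengthwise along the stage's x); they form the corner. Grey backing rails 22 mm high stand behind the bars, out to the deck's edge
- seat_corner (a point): the point on the deck's top surface, in line with the inner faces of both bars at rest: at (50, 50, 12) mm in the stage's frame; its axes are those of the stage. A block side of 50 mm just touching both bars at rest has its centre 25 mm from here in -x and in -y
- far_bar_face (a point): middle of the inner face of the far bar (it moves with the bar); at rest at (50, 10, 24.5) mm in the stage's frame. The bar is 80 mm long, 10 mm thick and its top is 25 mm above the deck
- left_bar_face (a point): middle of the inner face of the left bar (it moves with the bar); at rest at (10, 50, 24.5) mm in the stage's frame. The bar is 80 mm long, 10 mm thick and its top is 25 mm above the deck
- far_bar (a joint): how far the far bar is pushed back in the stage's +x, in m: 0 at rest, 0.008 at its end stop. Spring: about 1 N to start, 7.4 N at the end stop
- left_bar (a joint): how far the left bar is pushed back in the stage's +y, in m: 0 at rest, 0.008 at its end stop. Spring: about 1 N to start, 7.4 N at the end stop
- white_tile: white ceramic calibration tile, 12 mm thick (its x), 70 mm wide (its y), 80 mm tall (its z), about 0.15 kg; at the start it stands free on edge on the stage deck, in front of the bars. Origin: centre of its underside
- rack: blue plastic slotted rack, fixed: base 140 mm (its x) x 90 mm (its y) x 8 mm, with three upright slots in a row along its x, 42 mm apart. Each slot is 17 mm wide (along x) between solid dividers 70 mm long (along y; 25 mm thick between slots, 9 mm at the ends) whose tops are 32 mm above the slot's floor. Origin: centre of its underside
- rack_slot0 (a point): centre of the floor of the slot on the rack's -x side, occupied by the grey tile; 8 mm above the bench; axes as the rack's
- rack_slot1 (a point): centre of the floor of the middle slot, free; 8 mm above the bench; a tile standing in it has its thickness along the rack's x and its width along the rack's y
- rack_slot2 (a point): centre of the floor of the slot on the rack's +x side, free; 8 mm above the bench; a tile standing in it has its thickness along the rack's x and its width along the rack's y
- block: amber filter-glass block with black foot and black cap (yellow dot on top), 50 x 50 mm and 72 mm tall, 0.2 to 0.42 kg; standing on the bench, at any yaw; it may go into the corner with any of its four sides forward. Origin: centre of its underside, z up
- grey_tile: grey tile of the same size as the white one, standing in rack slot 0; to be left alone. Origin: centre of its underside
- beaker: clear glass beaker, 70 mm across, 90 mm tall; to be left alone. Origin: centre of its underside
- bottle: amber bottle with yellow cap, 60 mm across, 130 mm tall; to be left alone. Origin: centre of its underside

How it is judged:
On the way:
1. the white tile stands on edge, fully down in a free rack slot (1 or 2), let go (((horizontal distance between white_tile and rack_slot1 below 0.02 m and z of white_tile in the frame of rack_slot1 below 0.006 m) or (horizontal distance between white_tile and rack_slot2 below 0.02 m and z of white_tile in the frame of rack_slot2 below 0.006 m)) and angle between white_tile's own z axis and vertical below 0.2 rad and contact force between the fingers and white_tile below 0.2 N), for 0.2 s.
At the end, for the whole second after the job is handed in: White tile let go in slot 1 or 2 (under 6 mm above its floor, within 20 mm of its centre, lean under 0.2 rad). Block on the deck (within 5 mm, tilt under 0.09 rad), square within 0.09 rad, pressed by the fingers (over 1 N); both bars stay pushed back over 4 mm through the last second (all of step 1 and linear speed of each of white_tile, block below 0.02 m/s and value of joint each of far_bar, left_bar above 0.004 m and x of block in the frame of seat_corner between -0.0225 and -0.01 m and y of block in the frame of seat_corner between -0.0225 and -0.01 m and z of block in the frame of seat_corner below 0.005 m and angle between block's own z axis and vertical below 0.09 rad and (angle between the x axis of block and the x axis of stage, either way round below 0.09 rad or angle between the x axis of block and the y axis of stage, either way round below 0.09 rad) and contact force between the fingers and block above 1 N); the arm keeps its last pose, push and grip.
It fails at once if the beaker is disturbed (moved more than 20 mm) (distance of beaker from where it was at the start of the episode above 0.02 m).
It fails at once if the bottle is disturbed (moved more than 20 mm) (distance of bottle from where it was at the start of the episode above 0.02 m).
It fails at once if the grey tile is disturbed (moved more than 15 mm) (distance of grey_tile from where it was at the start of the episode above 0.015 m).
It also fails if it takes over 61 s, if anything falls off the work surface, if the arm or the gripper's body presses on something with over 40 N, if the wrist force passes 120 N, or if a joint passes its speed limit or range.

ROBOT

A 6-joint arm with a two-finger parallel gripper is mounted at the origin on the work surface. World frame = base frame: x ahead of the robot, y to its left, z up, the work surface at z = 0. Lengths are in m, angles in rad, forces in N, time in s.
With the tool pointing down it reaches from about 0.3 to 0.875 m from the base axis. Payload 6.4 kg.
Tool frame: the origin (TCP) lies between the finger pads; the fingertips stand 25 mm ahead of it and the grasp point (between the pads) lies 6 mm ahead of it; z points along the fingers, y is the line along which they close (so a half turn about z gives the same grasp; the last joint's range is limited). The gripper opens to 85 mm and grips with 20 to 120 N. Pads are 22 mm wide; open, the fingers measure 114 mm over their backs; the gripper's body (76 mm by 85 mm) begins 54 mm behind the grasp point. The pads swing forward as they close: fully open they stand 13 mm farther back than shut.
Start: joints at [-1.367, 0.181, 1.607, -0, 1.354, -0.206], TCP at [0.229, -0.527, 0.256] pointing down, gripper open.
Joint ranges: [-2.99, 2.99], [-0.89, 2.07], [0.3, 2.58], [-1.14, 4.28], [0, 2.63], [-3.12, 3.12]. Speed limits (rad/s): [2.57, 2.57, 3.01, 3.14, 3.14, 3.14].

INTERFACE

Orientations are given as a unit quaternion [w, x, y, z].
In Python, from bench import ctrl gives the robot as it stands.
- The arm moves only by the tool servo_tool, never from a script. Its argument "series" is text: rows parted by semicolons, each of 7 numbers parted by spaces: the gripper command: -1 is fully open, 1 is shut, values between are in proportion, then the shift along the tool's x, y, z in m, then the turn, a rotation vector about the tool's x, y, z in degrees. A call has 1 to 12 rows; each row is the pose to reach, as a shift and turn from the pose commanded when the call began, along the tool's axes at that moment; what a row does not reach only later rows make up. A row lasts 1/12 s, in which the tool goes at most 41.7 mm and 7.16 degrees, less where a joint would pass 70% of its speed; a pose out of reach is approached as far as the arm can. A call with a gripper value outside its range is refused whole. The fingers move at their own pace and stop on an object; the grip force is fixed at half the most. Time passes only in rows, so rows that repeat a pose let the fingers close. It gives the time, the measured TCP pose, the force, the opening and the grip force at its end, in the units of the state.
- ctrl.get_obs(): the state, without advancing time (a new reading comes with each control period).
- ctrl.camera(name): name is "scene" or "top" or "wrist"; returns a dict with "img" (384x512x3 uint8, red, green, blue), "z_map" (384x512 float32, m along the optical axis (not along the pixel's ray), 0 where there is no reading), "fovy" (degrees; the focal length in pixels is half the picture's height over the tangent of half this angle, whatever the lens; pixels are square), "cx", "cy" (the principal point, pixels), "extrinsics" (4x4, takes a point from camera to world coordinates); the wrist camera has in their place "T_tool_cam" (4x4, takes a point from camera to tool coordinates, whose origin is the TCP and whose axes are the flange's). Camera axes: x right, y down, z forward; pixel columns grow to the right and rows downward; lengths in m; the calibration is good to about 2 mm. A picture is of the moment at which its call begins: read the wrist's pose just before it.
- ctrl.hand_in(): hands the job in; it is judged then, once.
The state is a dict: "time_s": time; "q": joint angles; "dq": joint speeds; "joint_efforts": joint torques, N m; "eef_pos": TCP position; "eef_rot": TCP orientation; "wrist_force": force on the tool from outside, world axes, zero at the start; "torque": the same for the moment, N m; "opening": opening from 0.0 (shut) to 1.0 (fully open); "grasp_force": force on a finger pad.
Only numpy, scipy, OpenCV 4.12 (cv2) and the standard library are available. Lean on these libraries where they do the work, as an engineer would, in place of code of your own. Each camera call takes 0.05 s, during which the arm holds its last target. There are 200 camera calls.

## Working session

There is one attempt and no reset: what is moved stays moved. The work goes in short steps, Python scripts to look and compute and a tool call to move; the robot and the scene stay as the last step left them, time stands still between calls to the robot, and variables do not carry over. Pictures are saved under pics/ and viewed, at most 13 in all, crops included, and the job is handed in when it is done.

Besides the shell and the picture viewer there is one more tool, called after "Call:" as name(argument=value, ...) on one line, values as JSON. servo_tool: Moves the arm, as the interface text tells. Its arguments: {"type":"object","properties":{"series":{"type":"string"}},"required":["series"]}

```bash
mkdir -p pics; ls
cat > h.py <<'E'
import numpy as np, cv2
from bench import ctrl
from scipy.spatial.transform import Rotation as R
def snap(name,out=None):
    o=ctrl.get_obs(); c=ctrl.camera(name)
    if out: cv2.imwrite('pics/'+out,c['img'][:,:,::-1])
    return o,c
def pts(c):
    h,w=c['z_map'].shape; f=h/2/np.tan(np.radians(c['fovy'])/2)
    u,v=np.meshgrid(np.arange(w),np.arange(h)); z=c['z_map']
    P=np.stack([(u-c['cx'])/f*z,(v-c['cy'])/f*z,z],-1)
    T=c['extrinsics']; W=P@T[:3,:3].T+T[:3,3]; W[z<=0]=np.nan
    return W
E
python3 - <<'E'
from h import *
a=[]
for n in('scene','top'):
    o,c=snap(n); a.append(c); np.savez(n+'.npz',**c); cv2.imwrite('pics/%s0.png'%n,c['img'][:,:,::-1])
    print(n,c['fovy'],c['cx'],c['cy'],np.round(c['extrinsics'],3).tolist())
print(o['eef_pos'],o['eef_rot'],o['time_s'])
E
```

```text
pics
scene 56.64898474496191 255.8553003439488 187.8223392823622 [[0.382, 0.788, -0.483, 0.957], [0.924, -0.327, 0.197, -0.185], [-0.003, -0.522, -0.853, 0.792], [0.0, 0.0, 0.0, 1.0]]
top 53.444348063306705 258.9647693739603 188.0284023309756 [[-0.014, -0.997, 0.07, 0.484], [-1.0, 0.013, -0.017, 0.016], [0.016, -0.07, -0.997, 1.091], [0.0, 0.0, 0.0, 1.0]]
[ 0.22900486 -0.52688336  0.25538786] [-8.63738625e-04  9.79078113e-01  2.03482930e-01 -2.08146642e-05] 0.05
```

View pics/scene0.png

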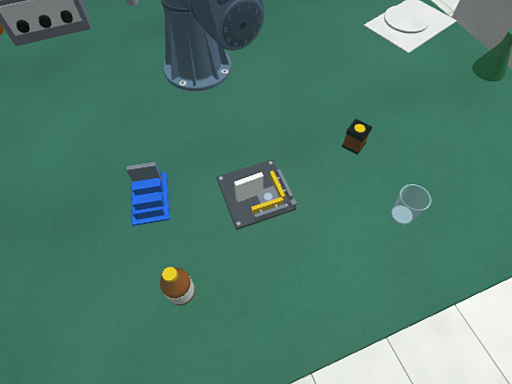

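View pics/top0.png

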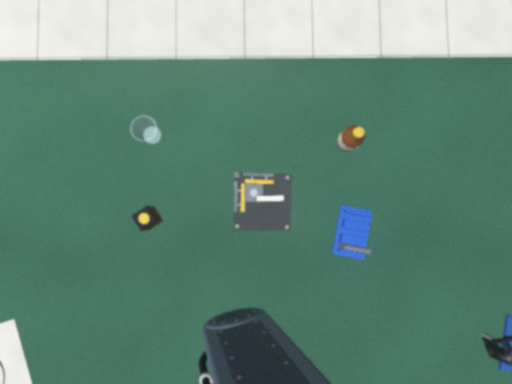

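Scene view: rack at (150,198), white tile on the stage at (250,182), bars forming the corner at (275,195), block at (357,137), beaker (410,203), bottle (177,285). Top view: stage (262,202), tile top (270,198), block (147,218), rack (352,232), with the grey tile in the slot nearest the robot.

```bash
cat >> h.py <<'E'
def ray(c,uv,z,T=None):
    T=c['extrinsics'] if T is None else T
    f=c['img'].shape[0]/2/np.tan(np.radians(float(c['fovy']))/2)
    uv=np.atleast_2d(uv).astype(float)
    d=np.c_[(uv[:,0]-c['cx'])/f,(uv[:,1]-c['cy'])/f,np.ones(len(uv))]@T[:3,:3].T
    return (T[:3,3]+d*((z-T[2,3])/d[:,2])[:,None])[:,:2]
def wristT(o,c):
    q=o['eef_rot'];T=np.eye(4);T[:3,:3]=R.from_quat([q[1],q[2],q[3],q[0]]).as_matrix();T[:3,3]=o['eef_pos']
    return T@c['T_tool_cam']
def blobs(mask,amin=30):
    n,l,s,ce=cv2.connectedComponentsWithStats(mask.astype(np.uint8))
    return [(s[i],l==i) for i in range(1,n) if s[i][4]>=amin]
def rect(c,m,z,T=None):
    v,u=np.nonzero(m); P=ray(c,np.c_[u,v],z,T)
    (x,y),(w,h),a=cv2.minAreaRect((P*1000).astype(np.float32))
    return np.round([x,y,w,h,a],1)
def hsv(c): return cv2.cvtColor(c['img'],cv2.COLOR_RGB2HSV)
E
python3 - <<'E'
from h import *
for n in('top','scene'):
    c=dict(np.load(n+'.npz')); H=hsv(c); h,s,v=H[...,0],H[...,1],H[...,2]
    print(n)
    for nm,m,z in [('yellow',(h>18)&(h<32)&(s>150)&(v>140),None),('blue',(h>100)&(h<125)&(s>150)&(v>80),.04),('white',(s<40)&(v>190),.092)]:
        for st,b in blobs(m,15):
            if not(100<st[0]<420 and 100<st[1]<300):continue
            for zz in ([.037,.072] if z is None else [z]): print(nm,st.tolist(),zz,rect(c,b,zz))
_,c=snap('wrist','w0.png'); print(np.round(c['T_tool_cam'],4).tolist(),c['fovy'],c['cx'],c['cy'])
E
```

```text
top
yellow [352, 127, 11, 11, 91] 0.037 [ 712.  -279.7   28.2   28.5   88.2]
yellow [352, 127, 11, 11, 91] 0.072 [ 704.4 -269.9   27.3   27.6   88.2]
blue [333, 205, 39, 55, 1421] 0.04 [ 433.6 -255.6   89.1  136.9   78.5]
white [147, 129, 11, 12, 30] 0.092 [696.1 276.8   9.8  37.4  51.1]
white [250, 189, 34, 12, 181] 0.092 [530.  -18.7  88.4  26.6  74.7]
scene
yellow [354, 124, 12, 8, 74] 0.037 [457.4 329.2  29.9  25.4  67.4]
yellow [354, 124, 12, 8, 74] 0.072 [480.5 305.4  28.5  24.2  67.4]
yellow [251, 171, 34, 40, 247] 0.037 [558.6  19.6  61.6 124.5  42.9]
yellow [251, 171, 34, 40, 247] 0.072 [577.   10.1  58.8 118.8  42.9]
yellow [162, 267, 16, 14, 180] 0.037 [ 658.1 -266.5   33.6   28.8   67.5]
yellow [162, 267, 16, 14, 180] 0.072 [ 672.  -262.7   32.    27.5   67.5]
blue [131, 169, 39, 57, 1630] 0.04 [ 450.1 -260.    88.1  148.5   78.9]
white [234, 172, 29, 14, 135] 0.092 [529.3 -29.9  12.7  69.    0.9]
white [312, 278, 200, 106, 11556] 0.092 [1020.1  143.4  444.2  144.9   90. ]
[[0.0003, -0.9552, -0.2959, 0.0766], [1.0, 0.0002, 0.0004, -0.0001], [-0.0003, -0.2959, 0.9552, -0.1186], [0.0, 0.0, 0.0, 1.0]] 66.45651888298737 252.22265557611672 193.29398996272397
```

View pics/w0.png

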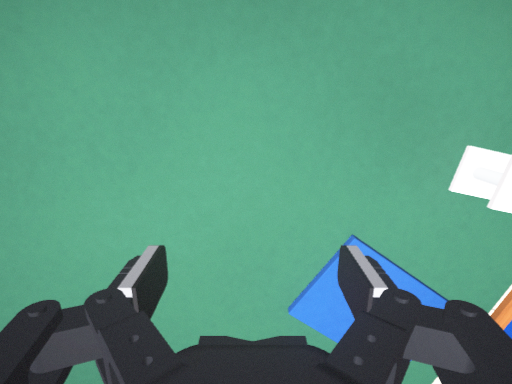

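The first wrist view shows only bench and fingertips at rows >240. Next I'll move above the rack to measure it.

Call:
servo_tool(series="-1 0.1 -0.05 -0.015 0 0 -20; -1 0.27 -0.16 -0.045 0 0 -55; -1 0.27 -0.16 -0.045 0 0 -55; -1 0.27 -0.16 -0.045 0 0 -55; -1 0.27 -0.16 -0.045 0 0 -55; -1 0.27 -0.16 -0.045 0 0 -55; -1 0.27 -0.16 -0.045 0 0 -55; -1 0.27 -0.16 -0.045 0 0 -55; -1 0.27 -0.16 -0.045 0 0 -55; -1 0.27 -0.16 -0.045 0 0 -55; -1 0.27 -0.16 -0.045 0 0 -55; -1 0.27 -0.16 -0.045 0 0 -55")

```text
time_s: 1.15
eef_pos: [0.4123, -0.2739, 0.3008]
eef_rot: [-0.0, 0.775, 0.632, -0.0]
wrist_force: [1.1, 0.9, 0.1]
opening: 0.999
grasp_force: 0.0
```

Run:
```python
from h import *
o,c=snap('wrist','w1.png'); np.savez('w1.npz',T=wristT(o,c),**c)
T=wristT(o,c);c['extrinsics']=T
print(o['eef_pos'],o['q'],o['time_s'],np.abs(o['dq']).max())
H=hsv(c);h,s,v=H[...,0],H[...,1],H[...,2]
for st,b in blobs((h>100)&(h<125)&(s>150)&(v>60),100): print(st,rect(c,b,.04),rect(c,b,.008))
```

```text
[ 0.41230405 -0.27391667  0.30081632] [-8.26454049e-01 -3.75732755e-02  1.74860299e+00 -3.84131082e-04
  1.43135193e+00 -6.22969327e-01] 1.15 0.012503195743351552
[ 213  115  104   65 5730] [ 432.3 -257.6   82.6  129.9   78.4] [ 432.6 -262.5   89.6  140.9   78.4]
```

View pics/w1.png

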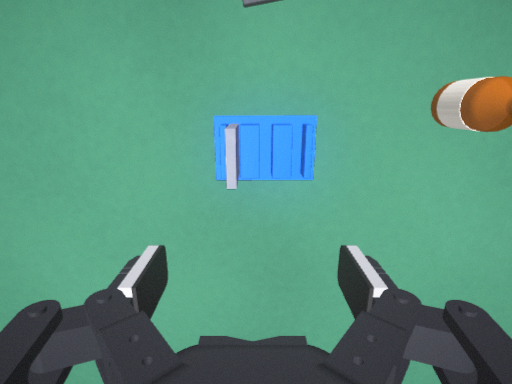

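Wrist view: rack at cols 213–317, rows 115–180, with the grey tile at u≈232 in slot 0. Fit: centre (0.4326,−0.2625), x-axis yaw −11.6°, so slot 2 is at (0.4737,−0.2709). Next stop is above the stage.

Call:
servo_tool(series="-1 0.233 0.073 0 0 0 -11.6; -1 0.233 0.073 0 0 0 -11.6; -1 0.233 0.073 0 0 0 -11.6; -1 0.233 0.073 0 0 0 -11.6; -1 0.233 0.073 0 0 0 -11.6; -1 0.233 0.073 0 0 0 -11.6; -1 0.233 0.073 0 0 0 -11.6; -1 0.233 0.073 0 0 0 -11.6; -1 0.233 0.073 0 0 0 -11.6")

```text
time_s: 1.95
eef_pos: [0.5308, -0.0603, 0.3008]
eef_rot: [-0.0, 0.707, 0.707, -0.0]
wrist_force: [0.0, 0.3, -0.9]
opening: 0.998
grasp_force: 0.0
```

Run:
```python
from h import *
o,c=snap('wrist','w2.png'); 
T=wristT(o,c);c['extrinsics']=T; np.savez('w2.npz',**c)
print(o['eef_pos'],o['eef_rot'],o['q'],o['time_s'])
H=hsv(c);h,s,v=H[...,0],H[...,1],H[...,2]
for nm,m,zs in [('yel',(h>18)&(h<32)&(s>130)&(v>120),[.037]),('white',(s<35)&(v>200),[.092]),('dark',(v<110)&(s<90),[.012,.0])]:
  for st,b in blobs(m,100): print(nm,st,*[rect(c,b,z) for z in zs])
```

```text
[ 0.53076366 -0.06032686  0.30078929] [-3.22004010e-04  7.06991612e-01  7.07221700e-01 -4.73365199e-04] [-3.35204142e-01  5.42578115e-02  1.65615194e+00 -5.77871520e-04
  1.43217463e+00 -3.35449403e-01] 1.95
yel [ 222   72   74   76 1223] [555.9  22.6  62.2 124.8  43. ]
white [223  55  69  10 479] [536.4  57.8   6.5  69.9  88.2]
white [301  58  11  11 109] [586.7  54.4  10.2   9.5   0. ]
white [299  80  12  68 411] [587.7   3.2  70.    6.8  88.3]
white [ 243   83   42   92 2092] [542.4 -14.1  98.4  43.2  88.1]
white [118 246  40  51 535] [ 383.4 -187.2   86.9   20.    60.6]
white [348 246  40  51 550] [ 679.6 -187.    20.5   86.6   29.1]
white [493 252  19  73 512] [ 8.595e+02 -2.163e+02  1.220e+01  1.088e+02  2.000e-01]
dark [    0   245   512   139 35709] [ 5.362e+02 -3.328e+02  9.299e+02  2.783e+02  2.000e-01] [ 5.363e+02 -3.431e+02  9.573e+02  2.865e+02  2.000e-01]
```

View pics/w2.png

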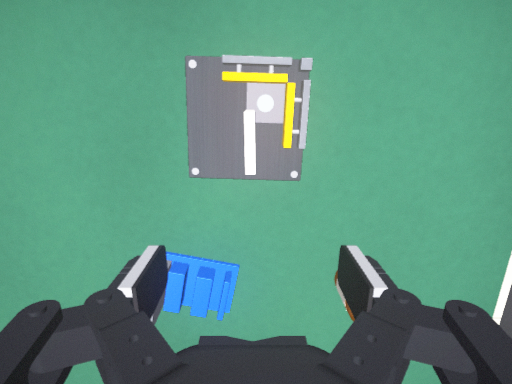

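The wrist view shows the tile top at cols 244–256, rows 110–175, the left bar at (255,77), the far bar at (289,115), and the deck at cols 186–312, rows 56–181. Now for finer fits.

Run:
```python
from h import *
c=dict(np.load('w2.npz'));H=hsv(c);h,s,v=H[...,0].astype(int),H[...,1],H[...,2]
U,V=np.meshgrid(range(512),range(384))
roi=(U>170)&(U<330)&(V>40)&(V<200)
y=(h>18)&(h<32)&(s>130)&(v>120)&roi
print('left',rect(c,y&(V<85)&(U<284),.037)); print('far',rect(c,y&(V>88),.037))
t=(s<35)&(v>225)&roi&(U<262)&(U>238)&(V>100)
for st,b in blobs(t,50): print('tile',st,rect(c,b,.092))
st=(~((h>60)&(h<95)&(s>90)))&roi
for k,b in blobs(st,2000): print('deck',k,rect(c,b,.012))
print(c['img'][140,238:262].tolist())
```

```text
left [531.7  45.4  10.9  74.5  88.7]
far [576.7  -4.1  71.5  11.8  88.3]
tile [253 101   9  11  60] [5.365e+02 1.200e+01 8.500e+00 1.030e+01 5.000e-01]
tile [244 105  12  70 744] [ 5.283e+02 -2.480e+01  1.240e+01  7.570e+01  2.000e-01]
deck [  185    54   128   127 14977] [524.2  -7.7 163.3 164.1  88.2]
[[136, 136, 146], [133, 134, 143], [132, 132, 143], [136, 138, 145], [136, 134, 143], [129, 128, 136], [234, 231, 230], [255, 255, 255], [255, 255, 255], [255, 255, 255], [255, 255, 255], [255, 255, 255], [255, 255, 255], [255, 255, 255], [255, 255, 255], [255, 255, 255], [255, 255, 255], [192, 190, 189], [139, 137, 144], [137, 137, 144], [137, 133, 143], [141, 139, 146], [138, 136, 145], [140, 139, 145]]
```

Stage centre ≈(0.522,−0.009) with yaw ≈ −1.8°. Tile ≈(0.529,−0.028) with yaw ≈0.3°. Descend and grip.

Call:
servo_tool(series="-1 0.032 -0.002 0.04 0 0 0; -1 0.032 -0.002 0.08 0 0 0; -1 0.032 -0.002 0.12 0 0 0; -1 0.032 -0.002 0.16 0 0 0; -1 0.032 -0.002 0.2 0 0 0; -1 0.032 -0.002 0.222 0 0 0; -1 0.032 -0.002 0.222 0 0 0; 1 0.032 -0.002 0.222 0 0 0; 1 0.032 -0.002 0.222 0 0 0; 1 0.032 -0.002 0.222 0 0 0; 1 0.032 -0.002 0.222 0 0 0; 1 0.032 -0.002 0.222 0 0 0")

```text
time_s: 3.0
eef_pos: [0.5302, -0.0278, 0.0811]
eef_rot: [0.001, 0.707, 0.708, 0.001]
wrist_force: [0.8, -0.8, 0.3]
opening: 0.299
grasp_force: 0.0
```

Call:
servo_tool(series="1 0 0 0 0 0 0; 1 0 0 0 0 0 0; 1 0 0 0 0 0 0")

```text
time_s: 3.25
eef_pos: [0.5299, -0.0275, 0.0804]
eef_rot: [0.001, 0.707, 0.708, 0.0]
wrist_force: [-0.6, -0.6, 6.6]
opening: 0.133
grasp_force: 59.1
```

Gripped (11.3 mm opening). Lift and carry it over slot 2.

Call:
servo_tool(series="1 0 0 -0.03 0 0 0; 1 0 0 -0.07 0 0 0; 1 0 0 -0.1 0 0 0; 1 -0.035 -0.008 -0.11 0 0 2; 1 -0.07 -0.016 -0.11 0 0 4; 1 -0.105 -0.024 -0.11 0 0 6; 1 -0.14 -0.032 -0.11 0 0 8; 1 -0.175 -0.04 -0.1 0 0 10; 1 -0.21 -0.048 -0.09 0 0 11.6; 1 -0.243 -0.056 -0.08 0 0 11.6; 1 -0.243 -0.056 -0.07 0 0 11.6; 1 -0.243 -0.056 -0.07 0 0 11.6")

```text
time_s: 4.25
eef_pos: [0.4715, -0.2709, 0.1468]
eef_rot: [-0.002, 0.776, 0.631, -0.0]
wrist_force: [-0.4, 1.0, -2.5]
opening: 0.133
grasp_force: 58.9
```

Run:
```python
from h import *
o,c=snap('wrist','w3.png'); 
T=wristT(o,c);c['extrinsics']=T; np.savez('w3.npz',**c)
print(o['eef_pos'],o['eef_rot'],o['time_s'],np.abs(o['dq']).max(),o['wrist_force'])
H=hsv(c);h,s,v=H[...,0],H[...,1],H[...,2]
for st,b in blobs((h>100)&(h<125)&(s>150)&(v>60),100): print(st,rect(c,b,.04),rect(c,b,.008))
```

```text
[ 0.47148279 -0.2708662   0.1468034 ] [-2.24362897e-03  7.75563730e-01  6.31265226e-01 -2.83219485e-04] 4.25 0.05074683933405768 [-0.3966723   0.96249567 -2.52594639]
[  125   140   162   101 10219] [ 437.6 -256.6   84.   126.    78.3] [ 430.4 -265.1   95.9  143.9   78.3]
```

View pics/w3.png

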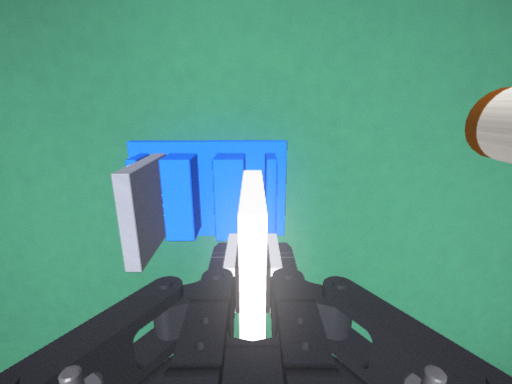

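Slot 2 shows as the gap between dividers at cols 245–266, and the tile's lower edge is centred at u≈253. Slot 2 is therefore about 2 mm to tool +y, which agrees with the earlier fit. Lower with that correction.

Call:
servo_tool(series="1 0 0.002 0 0 0 0; 1 0 0.002 0.015 0 0 0; 1 0 0.002 0.03 0 0 0; 1 0 0.002 0.038 0 0 0; 1 0 0.002 0.045 0 0 0; 1 0 0.002 0.05 0 0 0; 1 0 0.002 0.055 0 0 0; 1 0 0.002 0.055 0 0 0")

```text
time_s: 4.97
eef_pos: [0.4752, -0.2703, 0.0937]
eef_rot: [-0.0, 0.774, 0.633, -0.0]
wrist_force: [-0.3, -0.1, -1.6]
opening: 0.131
grasp_force: 58.9
```

Call:
servo_tool(series="1 0 0 0.006 0 0 0; 1 0 0 0.012 0 0 0; 1 0 0 0.016 0 0 0; 1 0 0 0.018 0 0 0; 1 0 0 0.018 0 0 0")

```text
time_s: 5.38
eef_pos: [0.4755, -0.271, 0.0764]
eef_rot: [0.0, 0.775, 0.633, 0.0]
wrist_force: [-1.2, 0.7, 1.4]
opening: 0.131
grasp_force: 59.1
```

Contact with the floor felt. Release partway and rise.

Call:
servo_tool(series="0.3 0 0 0 0 0 0; 0.3 0 0 0 0 0 0; 0.3 0 0 0 0 0 0; 0.3 0 0 0 0 0 0; 0.3 0 0 -0.03 0 0 0; 0.3 0 0 -0.07 0 0 0; -1 0 0 -0.11 0 0 0; -1 0 0 -0.15 0 0 0; -1 -0.02 0 -0.19 0 0 0; -1 -0.04 0 -0.22 0 0 0; -1 -0.04 0 -0.22 0 0 0")

```text
time_s: 6.3
eef_pos: [0.4692, -0.3152, 0.3051]
eef_rot: [0.007, 0.775, 0.632, -0.0]
wrist_force: [-0.3, 0.2, 1.2]
opening: 0.998
grasp_force: 0.0
```

Run:
```python
from h import *
o,c=snap('wrist','w4.png'); 
T=wristT(o,c);c['extrinsics']=T
print(o['eef_pos'],o['eef_rot'],o['time_s'])
W=pts(c);H=hsv(c);h,s,v=H[...,0],H[...,1],H[...,2]
m=(s<60)&(v>110)
for st,b in blobs(m,60):
  if st[1]<240: print(st,rect(c,b,.088),'depth zmax',np.nanpercentile(W[b][:,2],[50,90,98]))
```

```text
[ 0.46918052 -0.31515326  0.30507518] [ 7.48405298e-03  7.74994677e-01  6.31923444e-01 -2.24359551e-05] 6.3
[387  48  42  56 905] [ 653.5 -250.7   54.9   40.2   80.8] depth zmax [0.04297738 0.06065841 0.06355048]
[162  99  23  64 769] [ 395.2 -256.    69.4   20.6   78.5] depth zmax [0.0889832  0.08999248 0.09058128]
[242  98  12  64 747] [ 475.9 -271.6   69.4   12.7   78.4] depth zmax [0.08900724 0.09003614 0.09067119]
```

View pics/w4.png

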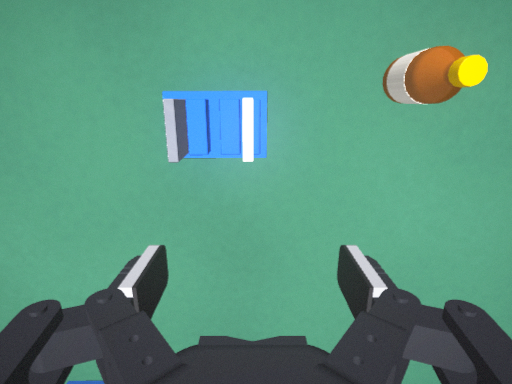

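White tile stands at (0.4759,−0.2716), top at 0.089 m, level with the grey tile, so it is seated. Image: white top at cols 242–254, grey at u≈173, rack between them. Next, over the block.

Call:
servo_tool(series="-1 0.57 -0.106 0 0 0 0; -1 0.57 -0.106 0 0 0 0; -1 0.57 -0.106 0 0 0 0; -1 0.57 -0.106 0 0 0 0; -1 0.57 -0.106 0 0 0 0; -1 0.57 -0.106 0 0 0 0; -1 0.57 -0.106 0 0 0 0; -1 0.57 -0.106 0 0 0 0; -1 0.57 -0.106 0 0 0 0; -1 0.57 -0.106 0 0 0 0; -1 0.57 -0.106 0 0 0 0; -1 0.57 -0.106 0 0 0 0")

```text
time_s: 7.35
eef_pos: [0.4745, 0.1923, 0.2949]
eef_rot: [-0.001, 0.774, 0.633, -0.001]
wrist_force: [1.3, -0.5, 0.3]
opening: 1.001
grasp_force: 0.0
```

Call:
servo_tool(series="-1 0.07 -0.013 0 0 0 0; -1 0.07 -0.013 0 0 0 0; -1 0.07 -0.013 0 0 0 0; -1 0.07 -0.013 0 0 0 0; -1 0.07 -0.013 0 0 0 0")

```text
time_s: 7.77
eef_pos: [0.4764, 0.2609, 0.295]
eef_rot: [-0.0, 0.774, 0.633, -0.001]
wrist_force: [0.7, -0.6, -0.0]
opening: 0.999
grasp_force: 0.0
```

Run:
```python
from h import *
o,c=snap('wrist','w5.png'); 
T=wristT(o,c);c['extrinsics']=T; np.savez('w5.npz',**c)
print(o['eef_pos'],o['eef_rot'],o['q'],o['time_s'])
W=pts(c);H=hsv(c);h,s,v=H[...,0],H[...,1],H[...,2]
V=np.arange(384)[:,None]
for st,b in blobs((h>18)&(h<32)&(s>130)&(v>120),60): print('y',st,rect(c,b,.072))
top=(np.abs(W[...,2]-.072)<.004)&(V<240)
for st,b in blobs(top,200): print('top',st,rect(c,b,.072))
for st,b in blobs((v<70)&(V<240),100): print('dark',st,rect(c,b,.072))
```

```text
[0.47638522 0.26091328 0.29497758] [-2.81772294e-04  7.74254824e-01  6.32872872e-01 -1.14709001e-03] [ 2.82663999e-01  7.98658279e-02  1.64073008e+00 -3.84561414e-04
  1.42332831e+00  4.82999924e-01] 7.7667
y [235 117  25  26 520] [480.1 307.3  28.   27.5  78.6]
y [291 282  52  19 578] [528.5  77.9  19.8  68.9  88.3]
y [343 296  12  34 206] [567.8  34.5  56.3  13.6  89.7]
top [455  58  39  60 395] [734.8 301.9  61.4  36.4  82.2]
top [ 218   99   60   62 1932] [480.5 306.4  50.   50.   31.8]
```

View pics/w5.png

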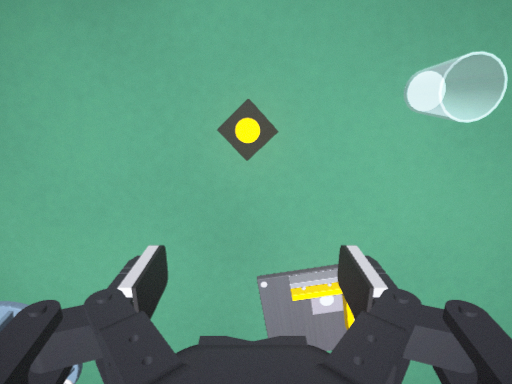

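Image: block top with its yellow dot at (247,130), beaker at (460,87). Block at (0.4803,0.3068), yaw 31.8°. Grasp with the tool turned to 121.8°.

Call:
servo_tool(series="-1 0.02 -0.003 0 0 0 -7; -1 0.046 -0.005 0.02 0 0 -14; -1 0.046 -0.005 0.05 0 0 -21; -1 0.046 -0.005 0.08 0 0 -28; -1 0.046 -0.005 0.11 0 0 -35; -1 0.046 -0.005 0.13 0 0 -42; -1 0.046 -0.005 0.15 0 0 -43.3; -1 0.046 -0.005 0.18 0 0 -43.3; -1 0.046 -0.005 0.21 0 0 -43.3; -1 0.046 -0.005 0.237 0 0 -43.3; -1 0.046 -0.005 0.237 0 0 -43.3; -1 0.046 -0.005 0.237 0 0 -43.3")

```text
time_s: 8.82
eef_pos: [0.4805, 0.3055, 0.0581]
eef_rot: [-0.001, 0.487, 0.873, -0.002]
wrist_force: [1.0, 0.0, 0.2]
opening: 1.0
grasp_force: 0.0
```

Call:
servo_tool(series="1 0 0 0 0 0 0; 1 0 0 0 0 0 0; 1 0 0 0 0 0 0; 1 0 0 0 0 0 0; 1 0 0 0 0 0 0; 1 0 0 0 0 0 0; 1 0 0 0 0 0 0")

```text
time_s: 9.4
eef_pos: [0.4829, 0.3075, 0.0617]
eef_rot: [0.001, 0.486, 0.874, 0.001]
wrist_force: [-0.4, -1.2, 6.4]
opening: 0.576
grasp_force: 63.8
```

Gripped at 49 mm. Lift, then carry over the stage while turning.

Call:
servo_tool(series="1 0 0 -0.03 0 0 0; 1 0 0 -0.065 0 0 0; 1 0 0 -0.1 0 0 0; 1 -0.035 -0.013 -0.1 0 0 4; 1 -0.07 -0.026 -0.1 0 0 8; 1 -0.105 -0.039 -0.1 0 0 13; 1 -0.14 -0.052 -0.1 0 0 18; 1 -0.175 -0.066 -0.1 0 0 23; 1 -0.21 -0.08 -0.1 0 0 28; 1 -0.245 -0.095 -0.1 0 0 33.6; 1 -0.285 -0.11 -0.1 0 0 33.6; 1 -0.285 -0.11 -0.1 0 0 33.6")

```text
time_s: 10.4
eef_pos: [0.5398, 0.0002, 0.1606]
eef_rot: [0.003, 0.72, 0.694, -0.0]
wrist_force: [0.9, -0.8, -3.1]
opening: 0.575
grasp_force: 64.1
```

Call:
servo_tool(series="1 0 0 0 0 0 0; 1 0 0 0 0 0 0; 1 0 0 0 0 0 0")

```text
time_s: 10.65
eef_pos: [0.5377, 0.008, 0.1594]
eef_rot: [-0.0, 0.718, 0.696, 0.0]
wrist_force: [-0.6, -0.1, -2.8]
opening: 0.578
grasp_force: 64.1
```

Run:
```python
from h import *
o,c=snap('wrist','w6.png'); 
T=wristT(o,c);c['extrinsics']=T; np.savez('w6.npz',**c)
print(o['eef_pos'],o['eef_rot'],o['time_s'])
W=pts(c);H=hsv(c);h,s,v=H[...,0],H[...,1],H[...,2]
for st,b in blobs((h>18)&(h<32)&(s>130)&(v>120),60): print('y',st,rect(c,b,.037),np.nanmedian(W[b],0))
```

```text
[0.53768322 0.00802229 0.15937843] [-2.14450684e-04  7.17864289e-01  6.96183030e-01  7.76652184e-05] 10.65
y [ 197  142  109   73 2130] [548.7  37.3  48.  106.9  58.6] [0.55273401 0.04437446 0.0373331 ]
y [ 219  256   67   59 3124] [535.6 -83.1  64.1  63.4  88.3] [0.5387803  0.01012674 0.17122351]
```

View pics/w6.png

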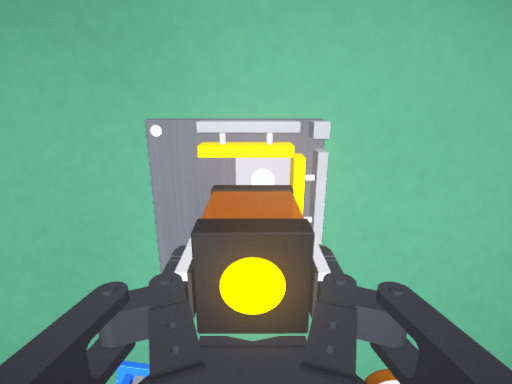

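Image: held block with its dot at (253,286), left bar at (246,150), far bar at (298,180). Refining the bar faces from this closer view.

Run:
```python
from h import *
c=dict(np.load('w6.npz'));H=hsv(c);h,s,v=H[...,0].astype(int),H[...,1],H[...,2]
T=c['extrinsics'];W=pts(c)
U,V=np.meshgrid(range(512),range(384))
y=(h>18)&(h<32)&(s>130)&(v>120)&(V<220)&(np.abs(W[...,2]-.037)<.003)
for nm,m in(('left',y&(V<160)&(U<285)),('far',y&(V>162))):
    P=ray(c,np.c_[U[m],V[m]],.037); print(nm,rect(c,m,.037), cv2.fitLine((P*1000).astype(np.float32),cv2.DIST_L2,0,.01,.01).ravel().round(3))
bl=blobs((h>18)&(h<32)&(s>130)&(v>120)&(V>240),500)
print('dot',rect(c,bl[0][1],T[2,3]*0+.171))
```

```text
left [530.4  46.1   9.9  71.3  88.3] [ 1.00000e+00 -2.20000e-02  5.29694e+02  4.60810e+01]
far [578.7  12.4  10.1  44.9   0.6] [ 4.20000e-02 -9.99000e-01  5.78803e+02  1.68830e+01]
dot [538.7   9.7  28.5  28.1  88.3]
```

Contact is about 10 mm off in x and 5.7 mm in y. Descend with a small backoff.

Call:
servo_tool(series="1 -0.003 0 0.03 0 0 0; 1 -0.003 0 0.05 0 0 0; 1 -0.003 0 0.065 0 0 0; 1 -0.003 0 0.075 0 0 0; 1 -0.003 0 0.08 0 0 0; 1 -0.003 0 0.084 0 0 0; 1 -0.003 0 0.086 0 0 0; 1 -0.003 0 0.086 0 0 0; 1 -0.003 0 0.086 0 0 0")

```text
time_s: 11.45
eef_pos: [0.5387, 0.004, 0.0742]
eef_rot: [0.001, 0.718, 0.696, 0.0]
wrist_force: [0.4, -0.1, -2.9]
opening: 0.576
grasp_force: 64.2
```

Call:
servo_tool(series="1 0 0 0.001 0 0 0; 1 0 0 0.002 0 0 0; 1 0 0 0.003 0 0 0; 1 0 0 0.003 0 0 0; 1 0 0 0.003 0 0 0")

```text
time_s: 11.87
eef_pos: [0.5389, 0.0039, 0.0736]
eef_rot: [0.001, 0.718, 0.696, 0.0]
wrist_force: [-9.8, 2.1, 23.2]
opening: 0.575
grasp_force: 67.0
```

On the deck (23 N down). Ease off, then slide toward both bars in step.

Call:
servo_tool(series="1 0 0 -0.002 0 0 0; 1 0.002 0.002 -0.002 0 0 0; 1 0.004 0.004 -0.002 0 0 0; 1 0.006 0.005 -0.002 0 0 0; 1 0.008 0.007 -0.002 0 0 0; 1 0.01 0.009 -0.002 0 0 0; 1 0.0115 0.0105 -0.002 0 0 0; 1 0.013 0.012 -0.002 0 0 0; 1 0.0145 0.0135 -0.002 0 0 0; 1 0.016 0.015 -0.002 0 0 0; 1 0.0165 0.0155 -0.002 0 0 0; 1 0.0165 0.0155 -0.002 0 0 0")

```text
time_s: 12.87
eef_pos: [0.5529, 0.0172, 0.0738]
eef_rot: [0.0, 0.718, 0.696, -0.003]
wrist_force: [-14.3, -11.8, 17.5]
opening: 0.576
grasp_force: 66.6
```

Call:
servo_tool(series="1 0 0 0 0 0 0; 1 0 0 0 0 0 0; 1 0 0 0 0 0 0")

```text
time_s: 13.12
eef_pos: [0.5528, 0.0172, 0.0738]
eef_rot: [0.0, 0.718, 0.696, -0.003]
wrist_force: [-15.0, -12.3, 16.8]
opening: 0.575
grasp_force: 66.6
```

Run:
```python
from h import *
o,c=snap('wrist','w7.png'); 
T=wristT(o,c);c['extrinsics']=T; np.savez('w7.npz',**c)
print(o['eef_pos'],o['eef_rot'],o['wrist_force'],o['torque'],o['time_s'])
H=hsv(c);h,s,v=H[...,0].astype(int),H[...,1],H[...,2];W=pts(c)
U,V=np.meshgrid(range(512),range(384))
Y=(h>18)&(h<32)&(s>130)&(v>120)
for st,b in blobs(Y,40): print(st,rect(c,b,.037),rect(c,b,.084),np.nanmedian(W[b],0).round(4))
_,s2=snap('scene'); 
cv2.imwrite('pics/s7.png',cv2.resize(s2['img'][150:240,200:320,::-1],None,fx=5,fy=5))
```

```text
[0.55283186 0.01717391 0.07376684] [ 3.71768351e-04  7.17990167e-01  6.96046630e-01 -3.01178578e-03] [-14.96802997 -12.33287068  16.8320995 ] [-2.13470047  2.42062209 -0.03274545] 13.1167
[ 143  170  146   27 3627] [534.5  51.2  14.8  80.   88.3] [541.3  64.1  10.3  55.7  88.3] [0.535  0.0513 0.0371]
[293 190  22  40 488] [585.3  35.4   9.3  26.1  23.2] [576.6  53.    6.5  18.2  23.2] [0.5845 0.0384 0.037 ]
[ 219  256   67   60 3124] [552.6 -15.5  41.7  41.5  59.1] [553.9  17.6  29.   28.9  59.1] [0.5539 0.0193 0.0856]
```

View pics/w7.png

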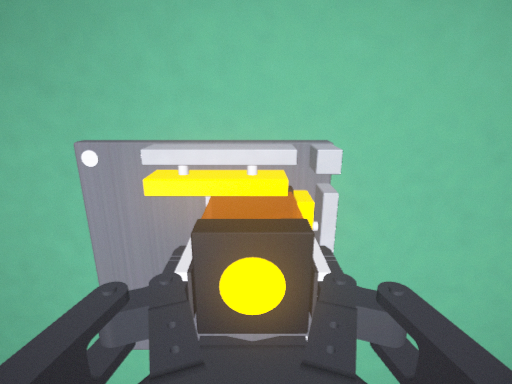

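The block sits against both bars, left bar at rows 170–195 and the visible end of the far bar at (303,208). Deck load is still 17 N, so ease up slightly to cut friction, push a bit more, then measure.

Call:
servo_tool(series="1 0 0 -0.0005 0 0 0; 1 0 0 -0.001 0 0 0; 1 0.0005 0 -0.001 0 0 0; 1 0.001 0.0005 -0.001 0 0 0; 1 0.0015 0.0005 -0.001 0 0 0; 1 0.0015 0.0005 -0.001 0 0 0; 1 0.0015 0.0005 -0.001 0 0 0")

```text
time_s: 13.8
eef_pos: [0.5533, 0.0187, 0.0738]
eef_rot: [0.0, 0.718, 0.696, -0.003]
wrist_force: [-10.7, -12.5, 9.1]
opening: 0.577
grasp_force: 65.5
```

```bash
cat > m.py <<'E'
from h import *
o,c=snap('wrist'); T=wristT(o,c);c['extrinsics']=T
print(o['eef_pos'],o['eef_rot'],o['wrist_force'],o['time_s'])
def meas(c,vl,vf,ul):
    H=hsv(c);h,s=H[...,0].astype(int),H[...,1];W=pts(c);U,V=np.meshgrid(range(512),range(384))
    Y=(h>18)&(h<32)&(s>130)&(H[...,2]>120)&(W[...,2]>.0355)&(W[...,2]<.039)
    for n,m in(('left',Y&(U<ul)&(V<vl)),('far',Y&(U>ul+8)&(V>vf)&(V<250))):
        P=ray(c,np.c_[U[m],V[m]],.037)*1000; a=np.radians(1.8); S=(P-[522,-9])@np.array([[np.cos(a),np.sin(a)],[-np.sin(a),np.cos(a)]]).T
        S=(P-[522,-9])@np.array([[np.cos(a),-np.sin(a)],[np.sin(a),np.cos(a)]]).T
        print(n,m.sum(),'stage-frame 2/50/98%:',np.percentile(S,[2,50,98],axis=0).round(1).tolist())
meas(dict(np.load('w6.npz')),160,162,285); meas(dict(np.load('w7.npz')),200,188,286); meas(c,200,188,286)
E
python3 m.py
```

```text
[0.55334989 0.01867134 0.07382012] [ 3.64851242e-04  7.18078228e-01  6.95956218e-01 -2.91007862e-03] [-10.68744001 -12.51406804   9.08722893] 13.8
left 977 stage-frame 2/50/98%: [[-27.8, 50.4], [5.1, 55.3], [41.3, 59.5]]
far 459 stage-frame 2/50/98%: [[51.2, 4.7], [56.3, 28.1], [60.4, 45.4]]
left 2466 stage-frame 2/50/98%: [[-27.5, 53.7], [10.5, 58.4], [47.7, 63.5]]
far 271 stage-frame 2/50/98%: [[56.7, 36.7], [62.1, 45.6], [65.5, 50.4]]
left 2494 stage-frame 2/50/98%: [[-27.5, 54.8], [11.3, 59.9], [48.2, 64.5]]
far 225 stage-frame 2/50/98%: [[57.6, 37.9], [62.8, 45.9], [65.9, 50.1]]
```

View pics/s7.png

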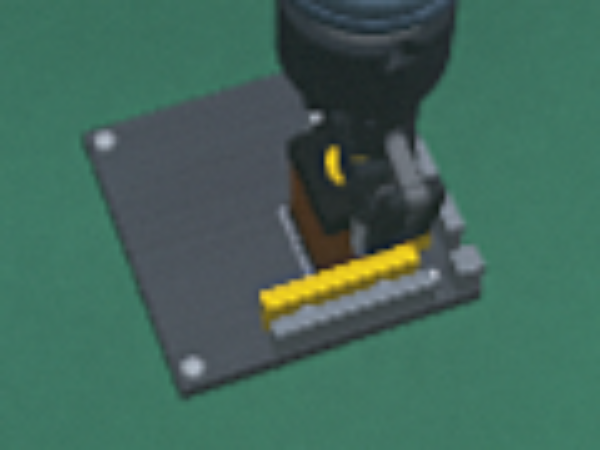

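Left bar is pushed about 4.7 mm and the far bar about 6 mm. Push left a little more for margin.

Call:
servo_tool(series="1 0.0005 0 -0.0005 0 0 0; 1 0.001 0 -0.0005 0 0 0; 1 0.0015 0 -0.0005 0 0 0; 1 0.0018 0 -0.0005 0 0 0; 1 0.0018 0 -0.0005 0 0 0; 1 0.0018 0 -0.0005 0 0 0; 1 0.0018 0 -0.0005 0 0 0")

```text
time_s: 14.43
eef_pos: [0.5534, 0.0205, 0.0739]
eef_rot: [0.0, 0.718, 0.696, -0.003]
wrist_force: [-8.6, -11.4, 5.6]
opening: 0.579
grasp_force: 64.9
```

```bash
python3 m.py
```

```text
[0.55340423 0.02049244 0.0738847 ] [ 3.86921291e-04  7.18098778e-01  6.95935224e-01 -2.85653801e-03] [ -8.5622897  -11.40593655   5.56431127] 14.4333
left 977 stage-frame 2/50/98%: [[-27.8, 50.4], [5.1, 55.3], [41.3, 59.5]]
far 459 stage-frame 2/50/98%: [[51.2, 4.7], [56.3, 28.1], [60.4, 45.4]]
left 2466 stage-frame 2/50/98%: [[-27.5, 53.7], [10.5, 58.4], [47.7, 63.5]]
far 271 stage-frame 2/50/98%: [[56.7, 36.7], [62.1, 45.6], [65.5, 50.4]]
left 2503 stage-frame 2/50/98%: [[-27.5, 56.6], [11.3, 61.7], [48.2, 66.3]]
far 181 stage-frame 2/50/98%: [[58.3, 39.1], [63.1, 46.5], [65.9, 50.1]]
```

```bash
python3 -c "
from bench import ctrl
print(ctrl.hand_in())"
```

```text
the job is handed in; nothing more can be done
None
```

The job is handed in at about 14.4 s of arm time, and no verdict came back: the white tile is let go, fully down in rack slot 2, and the block is held pressed into the corner with the left bar measured at about 6.4 mm and the far bar at about 5.7 mm.

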